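# Free a carved plaque from its bench holder

### The job

The carved plaque is finished: free it from its holder and lay it flat, face up, in the middle of the cork mat and lengthwise along it. Roll the orange thumbwheel towards the holder's open front until the steel stop has sunk fully into the bed, slide the plaque forward along the bed until it is clear of the red lip (do not pry it up against the lip), then lift it out, set it down without dropping it and let go. Leave all the other things on the bench where they are.

Things in the scene. Friction and masses are not known exactly. Their poses are not given: they have to be found in the camera images.
- holder: Fixed holder: pale bed 300 (x) x 140 (y) x 24 mm. Origin at the centre of its underside; -x end = open front, roughly towards the robot (yaw within 0.3 rad), left or right of the mat. Aluminium side walls (inner faces y +-33, outer +-45, top z 46 mm, as high as the plaque) from x -20 to +145 mm; further forward the bed is open at both sides. Wheel housing x -45..+25, y -80..-117, top z 46 mm.
- lip: Red lip fixed over the rear end of the bed. Origin at the centre of its plate's underside, 2.5 mm above the plaque's top. Plate 45 (x) x 98 (y) x 10 mm, covering holder x +100 to +145 mm at holder z 48.5 to 58.5 mm; a rear wall closes the channel behind it.
- wheel_top (a point): Top point of the orange ribbed thumbwheel (holder x -10, y -98, z 52 mm). Radius 24, width 17 mm, axle along holder y; only 6 mm stands out of the housing, so it cannot be pinched: press a fingertip on top (about 5 N; rim drag 1.3 N) and stroke towards holder -x. 2.4 rad (58 mm of rim) in all, so several strokes; up to 0.6 rad may be done already. Stays where left, rigid end stops.
- stop_top (a point): Centre of the top of the steel stop, a bar 10 (x) x 50 (y) mm rising from the bed in front of the plaque at holder x -29 mm. Fully up its top is at holder z 40 mm (16 above the bed); it sinks 7.5 mm per radian of thumbwheel to z 22 mm, 2 mm below the bed surface, at the wheel's end stop. Pushing on the stop does not lower it.
- plaque: Loose carved plaque 150 (x) x 62 (y) x 22 mm, 0.12-0.26 kg. Origin at the centre of its underside, z up through the carved face. Starts between the walls, x along holder x, rear end 25-35 mm under the lip.
- front_bar (a point): Middle of the inner face of the plaque's front (-x) frame bar, at plaque x -66, z 17 mm. The frame is 9 mm wide and 9 high round a sunken field 132 x 44 mm with its floor at plaque z 13 mm. The relief (up to 6 mm high) covers only plaque x -10 to +50 mm, so a closed fingertip fits in the field behind this bar and can pull the plaque by it.
- pad: Cork mat fixed to the bench, 200 (x) x 130 (y) x 8 mm, where the plaque has to lie. Origin at the centre of its underside; top at z = 8 mm; x is its long axis.
- gouge_a: Bystander: gouge 195 mm long, dark wooden handle, lying on the bench between holder and mat; origin under its middle.
- gouge_b: Bystander: gouge 195 mm long, pale handle, at the left; origin under its middle.
- slipstone: Bystander: grey stone 90 x 40 x 14 mm lying between holder and mat; origin under its middle.
- cup: Bystander: white cup, 84 mm across, 90 mm high, at the right; origin under its middle.
- glue: Bystander: yellow bottle, 60 mm across, 160 mm high, at the left; origin under its middle.
- blank: Bystander: uncarved wooden blank 150 x 62 x 22 mm, on the bench at the right; origin under its middle.
- mallet: Bystander: wooden mallet, 230 mm long, 75 mm high, at the left; origin 18 mm from the head, under the handle.
- brush: Bystander: hand brush lying at the back; origin under its middle.
Not all that is in view belongs to the job. What is shaped like the plaque but green or pink is not meant. Of the things that look like the pad, the largest one is meant.

How it is judged:
By the outcome, as a careful person would: the job done as asked, in the order asked, and still so for the second after the job is handed in, with the robot touching nothing.
It also fails if it takes over 69 s, if anything falls off the work surface, if the arm or the gripper's body presses on something with over 40 N, if the wrist force passes 120 N, or if a joint passes its speed limit or range.

### The arm

A 6-joint arm with a two-finger parallel gripper is mounted at the origin on the work surface. World frame = base frame: x ahead of the robot, y to its left, z up, the work surface at z = 0. Lengths are in m, angles in rad, forces in N, time in s.
With the tool pointing down it reaches from about 0.375 to 0.9 m from the base axis. Payload 3.1 kg.
Tool frame: the origin (TCP) lies midway between the tips of the shut fingers; the grasp point (between the pads) lies manip.hold_point_z behind it (manip.hold_point_z is the distance from the TCP to the grasp point, in m); z points along the fingers, y is the direction in which the jaws open and shut (so a half turn about z gives the same grasp; the last joint's range is limited). The gripper opens to 85 mm and grips with 20 to 120 N. Pads are 22 mm wide; open, the fingers measure 114 mm over their backs; the gripper's body (76 mm by 85 mm) begins 54 mm behind the grasp point. The pads swing forward as they close: fully open they stand 13 mm farther back than shut.
Start: joints at [1.05, 0.527, 1.433, -0, 1.181, -0.178], TCP at [0.21, 0.589, 0.231] pointing down, gripper open.
Joint ranges: [-3.08, 3.08], [-0.75, 2.2], [0.22, 2.44], [-1.43, 4.57], [0, 2.65], [-2.85, 2.85]. Speed limits (rad/s): [2.79, 2.79, 3.14, 3.14, 3.14, 3.14].

### API

Orientations are given as a unit quaternion [x, y, z, w].
In Python, from station import manip, snapshot, workorder, models gives the robot as it stands.
- The arm moves only by the tool jog_arm, never from a script. Its argument "commands" is a list of rows, each a list of 5 numbers: the opening in per cent of the stroke, from 0 (shut) to 100 (fully open), then the shift along the world's x, y, z in cm, then the turn about the world's z in rad. A call has 1 to 8 rows; each row shifts and turns the pose as measured when the row begins; what a row does not reach is not made up. A row lasts 1/12 s, in which the tool goes at most 41.7 mm and 7.16 degrees, less where a joint would pass 70% of its speed; a pose out of reach is approached as far as the arm can. A call with a gripper value outside its range is refused whole. The fingers move at their own pace and stop on an object; "squeeze" is the grip in N (left out, the last holds). Time passes only in rows, so rows that do not move let the fingers close. It gives the time, the measured TCP pose, the force and the opening at its end, in the units of the state.
- manip.sense(): the state, without advancing time (a new reading comes with each control period).
- snapshot(name): name is "scene" or "top" or "wrist"; returns a dict with "image" (480x640x3 uint8, red, green, blue), "intrinsics" (3x3 intrinsics, pixels), "extrinsics" (4x4, takes a point from camera to world coordinates); the wrist camera has in their place "hand_eye" (4x4, takes a point from camera to tool coordinates, whose origin is the TCP and whose axes are the flange's). Camera axes: x right, y down, z forward; pixel columns grow to the right and rows downward; lengths in m; the calibration is good to about 2 mm. A picture is of the moment at which its call begins: read the wrist's pose just before it. There is no depth.
- workorder.sign_off(): hands the job in, once; it reports no verdict.
Trained networks look in a picture, given as the dict that the camera call returned (one of the last four; its "shot" number tells which), for a name from the list of things; names that differ only in an ending like _2 or _b are one class to them, and where a whole thing is asked for, a point or a joint stands for the part that bears it (a point fixed in the world has none). Each returns a list of dicts, best first, with "score" (0 to 1); they miss things now and then, are a little off and sometimes report something else, mostly with a low value. They report only what shows in the picture. A call takes as long as a camera call. They do not tell look-alikes from the thing itself.
- models.find_in(picture, name): "centre" ([x, y, z] in m, in world coordinates, good to about 4 mm: the middle of the surface that is visible of it).
- models.pinpoint(picture, name): "centre" ([x, y, z] in m, in world coordinates, good to about 4 mm: a listed point, or the origin of a listed thing).
The state is a dict: "t": time; "q": joint angles; "qd": joint speeds; "tau": joint torques, N m; "tcp_pos": TCP position; "tool_rot": TCP orientation; "force": force on the tool from outside, world axes, zero at the start; "ft_torque": the same for the moment, N m; "finger_gap": opening from 0.0 (shut) to 1.0 (fully open).
Only numpy, scipy, OpenCV 4.12 (cv2) and the standard library are available. Lean on these libraries where they do the work, as an engineer would, in place of code of your own. Each camera call takes 0.05 s, during which the arm holds its last target. There are 200 camera calls.

## Working session

There is one attempt and no reset: what is moved stays moved. The work goes in short steps, Python scripts to look and compute and a tool call to move; the robot and the scene stay as the last step left them, time stands still between calls to the robot, and variables do not carry over. Pictures are saved under pics/ and viewed, about 8 in all and at most 12, crops included, and the job is handed in when it is done.

Besides the shell and the picture viewer there is one more tool, called after ">>>" as name(argument=value, ...) on one line, values as JSON. jog_arm: Moves the arm, as the interface text tells. Its arguments: {"type":"object","properties":{"commands":{"type":"array","items":{"type":"array","items":{"type":"number"}}},"squeeze":{"type":"number"}},"required":["commands"]}

```bash
mkdir -p pics
python3 - <<'E'
from station import manip, snapshot, workorder, models
import cv2
s=manip.sense();print(s['t'],s['tcp_pos'],s['tool_rot'],s['finger_gap'],manip.hold_point_z)
for c in ['scene','top']:
    p=snapshot(c);cv2.imwrite(f'pics/{c}0.png',p['image'][:,:,::-1])
    print(c,p['intrinsics'],p['extrinsics'])
    for n in ['holder','lip','wheel_top','stop_top','plaque','front_bar','pad','gouge_a','slipstone','cup','glue','blank','mallet','brush']:
        print(n,[(round(d['score'],2),[round(float(v),3) for v in d['centre']]) for d in models.pinpoint(p,n)[:4]])
E
```

```text
0.0 [0.20967723 0.58801709 0.23034874] [ 1.70564330e-01  9.85345953e-01 -1.01237271e-03 -3.70909247e-04] 1.001066833630838 0.0187
scene [[449.60294115   0.         321.13831328]
 [  0.         449.60294115 233.93754687]
 [  0.           0.           1.        ]] [[ 0.38438163  0.50569409 -0.77234982  1.56481764]
 [ 0.92311371 -0.20095765  0.32783701 -0.42334686]
 [ 0.01057564 -0.83898123 -0.54405758  0.80113768]
 [ 0.          0.          0.          1.        ]]
holder [(0.67, [0.553, 0.238, -0.0])]
lip []
wheel_top [(0.69, [0.559, 0.138, 0.054])]
stop_top []
plaque [(0.92, [0.21, 0.401, -0.0]), (0.88, [0.607, 0.25, 0.025]), (0.61, [0.557, 0.142, 0.052])]
front_bar [(0.96, [0.172, 0.457, 0.017]), (0.72, [0.336, 0.233, 0.017]), (0.6, [0.543, 0.235, 0.041]), (0.36, [0.501, -0.214, -0.001])]
pad [(0.91, [0.252, -0.266, -0.001]), (0.88, [0.499, -0.215, 0.001]), (0.83, [0.261, -0.506, 0.002]), (0.57, [0.601, 0.423, -0.001])]
gouge_a [(0.71, [0.458, -0.015, -0.004]), (0.71, [0.45, 0.409, -0.001])]
slipstone [(0.79, [0.692, -0.001, -0.004])]
cup [(0.61, [0.689, -0.0, -0.004]), (0.58, [0.62
[... 927 characters left out ...]
(0.79, [0.215, 0.402, -0.001]), (0.68, [0.274, 0.213, -0.002])]
front_bar [(0.83, [0.169, 0.451, 0.017]), (0.6, [0.611, 0.248, 0.028]), (0.58, [0.547, 0.235, 0.044]), (0.56, [0.338, 0.229, 0.018])]
pad [(0.67, [0.499, -0.214, 0.002]), (0.66, [0.254, -0.262, -0.001]), (0.58, [0.26, -0.502, -0.003])]
gouge_a [(0.84, [0.463, -0.014, -0.001]), (0.67, [0.443, 0.408, -0.005])]
slipstone [(0.6, [0.689, -0.004, 0.001]), (0.27, [0.442, 0.408, -0.003])]
cup [(0.87, [0.62, -0.453, -0.002])]
glue [(0.76, [0.607, 0.42, -0.005])]
blank [(0.62, [0.464, -0.496, 0.0]), (0.41, [0.607, 0.419, -0.004])]
mallet [(0.92, [0.434, 0.552, 0.004])]
brush [(0.64, [0.445, 0.409, -0.002]), (0.56, [0.793, -0.07, -0.005])]
```

```bash
ls . pics
```

```text
.:
pics

pics:
scene0.png
top0.png
```

View pics/top0.png

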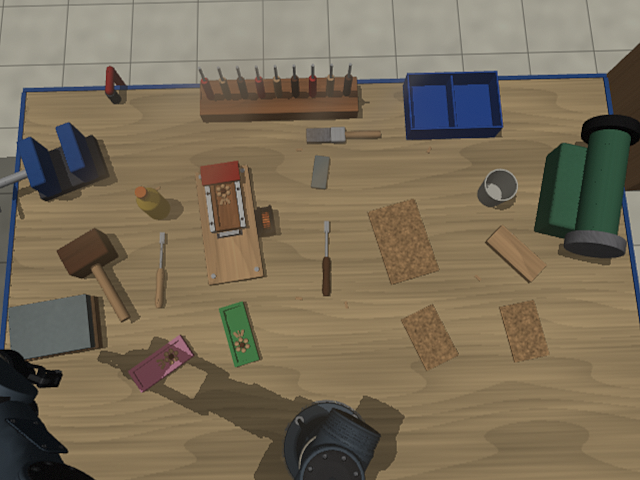

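View pics/scene0.png

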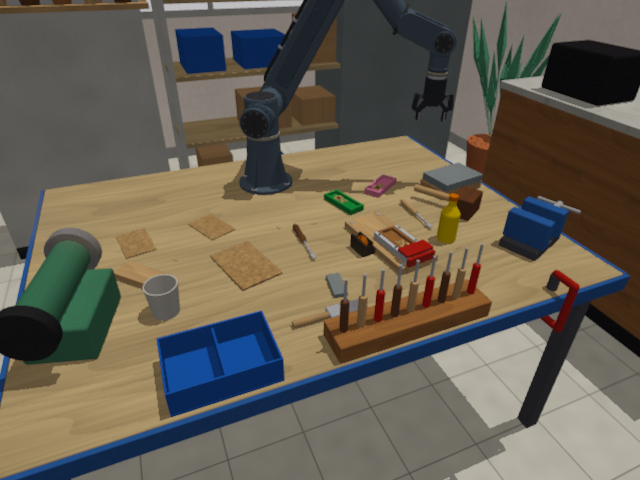

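Top view: the plaque is in the holder at (228,208). It could be confused with green (240,333), pink (162,363) and the blank (515,253). For the mat, cork pieces are at (403,240), (430,336) and (524,330). I choose the plaque in the holder and the largest cork, at (403,240). Next I fit both poses and check them in one crop.

```bash
cat > h.py <<'E'
import numpy as np, cv2
from station import manip, snapshot, workorder, models
def proj(p,pts):
    T=np.linalg.inv(p['extrinsics']);q=np.asarray(pts,float)@T[:3,:3].T+T[:3,3];q=q@p['intrinsics'].T
    return q[:,:2]/q[:,2:]
def unproj(p,uv,z):
    E=p['extrinsics'];r=np.c_[np.asarray(uv,float),np.ones(len(uv))]@np.linalg.inv(p['intrinsics']).T@E[:3,:3].T
    o=E[:3,3];return o+r*((z-o[2])/r[:,2])[:,None]
def place(pose,pts):
    x,y,a=pose;pts=np.asarray(pts,float);c,s=np.cos(a),np.sin(a)
    return np.c_[x+c*pts[:,0]-s*pts[:,1],y+s*pts[:,0]+c*pts[:,1],pts[:,2]]
def rect(x0,x1,y0,y1,z): return [(x0,y0,z),(x1,y0,z),(x1,y1,z),(x0,y1,z)]
E
python3 - <<'E'
from h import *
from scipy.optimize import least_squares
p=snapshot('top');im=p['image'][:,:,::-1].copy()
P={'holder':(0,0,0),'lip':(.1225,0,.0485),'wheel_top':(-.01,-.098,.052)}
ob=[];lo=[]
for c in (p,snapshot('scene')):
    for n,l in P.items():
        for d in models.pinpoint(c,n):
            w=np.array(d['centre'])
            if np.linalg.norm(w[:2]-place((.552,.236,.16),[l])[0,:2])<.02: ob.append(w[:2]);lo.append(l)
r=least_squares(lambda v:(place(v,lo)[:,:2]-ob).ravel(),(.55,.236,.16),loss='soft_l1',f_scale=.004)
h=r.x;print('holder',h,np.round(r.fun*1000,1))
# pad
hsv=cv2.cvtColor(im,cv2.COLOR_BGR2HSV)
roi=im[190:295,355:450];px=im[225:255,390:415].reshape(-1,3).mean(0);print('cork',px,im[290:300,360:370].mean((0,1)))
g=cv2.GaussianBlur(roi,(5,5),0).astype(float).sum(2);t,m=cv2.threshold(cv2.normalize(g,None,0,255,cv2.NORM_MINMAX).astype('uint8'),0,255,cv2.THRESH_BINARY_INV+cv2.THRESH_OTSU)
c=max(cv2.findContours(m,0,2)[0],key=cv2.contourArea).reshape(-1,2)+[355,190]
w=unproj(p,c,.008)[:,:2];(cx,cy),sz,a=cv2.minAreaRect((w*1000).astype('float32'));print('pad',cx,cy,sz,a)
bx=cv2.boxPoints(((cx,cy),sz,a))/1000
s=4;o=np.array([180,150])
big=cv2.resize(im[150:300,180:280+170],None,fx=2.9,fy=2.9,interpolation=cv2.INTER_CUBIC);s=2.9
def dr(pts,col): cv2.polylines(big,[((proj(p,pts)-o+.5)*s).astype(int)],True,col,1)
dr(place(h,rect(-.15,.15,-.07,.07,.024)),(255,0,0));dr(place(h,rect(.1,.145,-.049,.049,.0585)),(255,255,0));dr(place(h,rect(-.045,.025,-.117,-.08,.046)),(0,255,0))
dr(place(h,rect(-.02,.145,-.045,.045,.046)),(0,255,255));dr(np.c_[bx,[.008]*4],(255,0,255))
cv2.imwrite('pics/crop1.png',big)
E
```

```text
holder [0.55543557 0.23747587 0.14775452] [-0.5  1.6 -0.3  0.2  1.   1.7  0.5  0.1  0.  -0.4 -0.7 -4.2]
cork [ 66.93866667  97.16933333 124.188     ] [ 87.8  118.93 138.36]
pad 493.0589599609375 -190.7239227294922 (205.66127014160156, 183.88790893554688) 15.07562255859375
```

View pics/crop1.png

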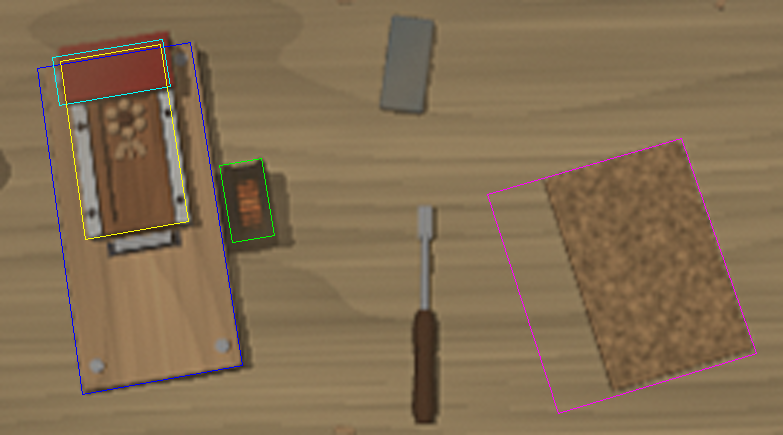

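>>> jog_arm(commands=[[0, 2.6, -3.2, 0, 0.12], [0, 2.6, -3.2, 0, 0.12], [0, 2.6, -3.2, 0, 0.12], [0, 2.6, -3.2, 0, 0.12], [0, 2.6, -3.2, 0, 0], [0, 2.6, -3.2, 0, 0], [0, 2.6, -3.2, 0, 0], [0, 2.6, -3.2, 0, 0]], squeeze=40)

```text
t: 2.57
tcp_pos: [0.412, 0.3389, 0.2323]
tool_rot: [-0.072, 0.997, 0.004, 0.001]
force: [1.5, 0.4, -0.1]
finger_gap: -0.005
```

>>> jog_arm(commands=[[0, 2.6, -3.2, 0, 0], [0, 2.6, -3.2, 0, 0], [0, 2.6, -3.2, 0, 0], [0, 2.0, -3.0, 0, 0], [0, 1, -1, 0, 0], [0, 0, 0, 0, 0]])

```text
t: 3.07
tcp_pos: [0.5282, 0.1923, 0.2338]
tool_rot: [-0.068, 0.998, 0.003, 0.005]
force: [-0.4, 0.3, -0.2]
finger_gap: 0.001
```

```bash
cat >> h.py <<'E'
from scipy.spatial.transform import Rotation as Ro
def wrist():
    s=manip.sense();p=snapshot('wrist');T=np.eye(4);T[:3,:3]=Ro.from_quat(s['tool_rot']).as_matrix();T[:3,3]=s['tcp_pos']
    p['extrinsics']=T@p['hand_eye'];return p
E
python3 - <<'E'
from h import *
p=wrist();print(p['extrinsics'].round(3))
im=p['image'][:,:,::-1].copy()
for n in ['holder','lip','wheel_top','stop_top','plaque','front_bar']:
    for d in models.pinpoint(p,n)[:2]: print(n,round(d['score'],2),np.round(d['centre'],4))
h=(.5554,.2375,.1478)
def dr(pts,col): cv2.polylines(im,[proj(p,pts).astype(int)],True,col,1)
dr(place(h,rect(-.15,.15,-.07,.07,.024)),(255,0,0));dr(place(h,rect(-.045,.025,-.117,-.08,.046)),(0,255,0))
dr(place(h,rect(-.02,.145,-.045,.045,.046)),(0,255,255))
cv2.imwrite('pics/w1.png',im)
E
```

```text
[[-0.136  0.945  0.297  0.453]
 [ 0.991  0.128  0.045  0.181]
 [ 0.005  0.3   -0.954  0.376]
 [ 0.     0.     0.     1.   ]]
holder 0.76 [0.5583 0.2363 0.0025]
lip 0.67 [0.6794 0.2554 0.0512]
wheel_top 0.91 [0.5559 0.1398 0.0539]
wheel_top 0.67 [0.4443 0.4132 0.001 ]
stop_top 0.6 [0.5263 0.2324 0.0324]
front_bar 0.73 [0.3386 0.229  0.0217]
front_bar 0.7 [0.543  0.2364 0.0439]
```

View pics/w1.png

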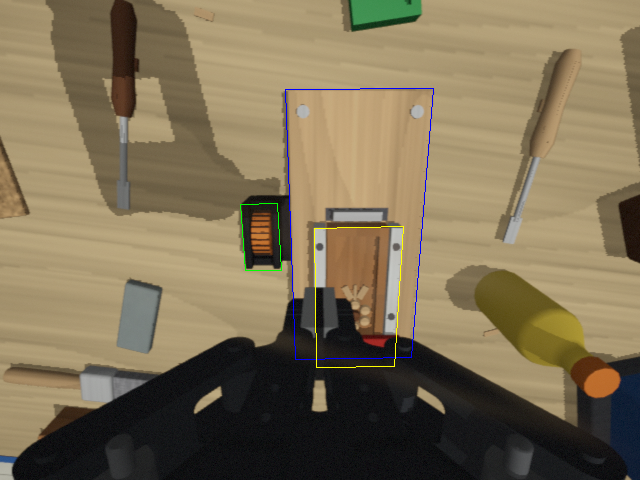

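Wrist view: the model overlay matches the bed (285–433, 88–357), walls and wheel housing (243–280, 200–270) to about 2 mm. The stop is up at (358,215). Next I approach the wheel.

>>> jog_arm(commands=[[0, 1.2, -1.3, -3.5, 0], [0, 1.2, -1.3, -3.5, 0], [0, 1.2, -1.3, -3.5, 0], [0, 1.0, -1.2, -3.5, 0], [0, 0, 0, -2.6, 0], [0, 0, 0, 0, 0]])

```text
t: 3.92
tcp_pos: [0.5715, 0.153, 0.0673]
tool_rot: [-0.079, 0.997, 0.005, 0.011]
force: [-0.6, 1.0, -0.2]
finger_gap: -0.004
```

>>> jog_arm(commands=[[0, 0.2, -1.2, 0, 0], [0, 0, 0, -0.8, 0], [0, 0, 0, -0.5, 0], [0, 0, 0, 0, 0]])

```text
t: 4.25
tcp_pos: [0.5741, 0.1428, 0.0563]
tool_rot: [-0.081, 0.997, 0.005, 0.012]
force: [0.1, 0.4, 0.4]
finger_gap: -0.002
```

>>> jog_arm(commands=[[0, -0.2, -0.2, -0.4, 0], [0, 0, 0, -0.2, 0], [0, 0, 0, -0.1, 0]])

```text
t: 4.5
tcp_pos: [0.5738, 0.1416, 0.0524]
tool_rot: [-0.082, 0.997, 0.005, 0.016]
force: [0.3, -0.2, -0.1]
finger_gap: -0.002
```

>>> jog_arm(commands=[[0, -0.2, 0, -0.3, 0], [0, 0, 0, -0.2, 0], [0, 0, 0, -0.2, 0]])

```text
t: 4.75
tcp_pos: [0.5774, 0.1421, 0.0497]
tool_rot: [-0.082, 0.996, 0.004, 0.023]
force: [0.7, 0.4, 4.2]
finger_gap: -0.001
```

>>> jog_arm(commands=[[0, -0.9, -0.1, -0.2, 0], [0, -0.9, -0.1, -0.2, 0], [0, -0.9, -0.1, -0.2, 0]])

```text
t: 5.0
tcp_pos: [0.5684, 0.1408, 0.0523]
tool_rot: [-0.081, 0.996, 0.005, 0.045]
force: [1.5, 1.1, 7.6]
finger_gap: -0.003
```

>>> jog_arm(commands=[[0, -1.2, -0.15, -0.1, 0], [0, -1.2, -0.15, -0.1, 0], [0, -1.2, -0.15, -0.1, 0]])

```text
t: 5.25
tcp_pos: [0.5355, 0.1367, 0.0523]
tool_rot: [-0.081, 0.995, 0.004, 0.051]
force: [-0.9, 0.9, -0.2]
finger_gap: 0.001
```

>>> jog_arm(commands=[[0, 0, 0, 1.5, 0], [0, 2, 0.3, 0.5, 0], [0, 2, 0.3, 0, 0], [0, 0, 0, 0, 0]])

```text
t: 5.58
tcp_pos: [0.5668, 0.1427, 0.072]
tool_rot: [-0.081, 0.996, 0.005, 0.045]
force: [1.1, -0.3, -0.1]
finger_gap: -0.001
```

Run:
```python
from h import *
s=manip.sense();print(s['tcp_pos'],s['tool_rot'],s['q'],s['qd'])
p=wrist();im=p['image'][:,:,::-1];cv2.imwrite('pics/w2.png',im)
print([(d['score'],d['centre']) for d in models.pinpoint(p,'stop_top')[:2]])
```

```text
[0.56679517 0.14274006 0.0719961 ] [-0.08127282  0.99567905  0.00466242  0.04467906] [ 0.04933886  0.67381709  1.72775881  0.02009288  0.65106697 -1.69978829] [ 0.00382976 -0.0306117   0.09205389 -0.00306737  0.01891263 -0.00401387]
[(0.59, [0.5266, 0.2293, 0.031])]
```

View pics/w2.png

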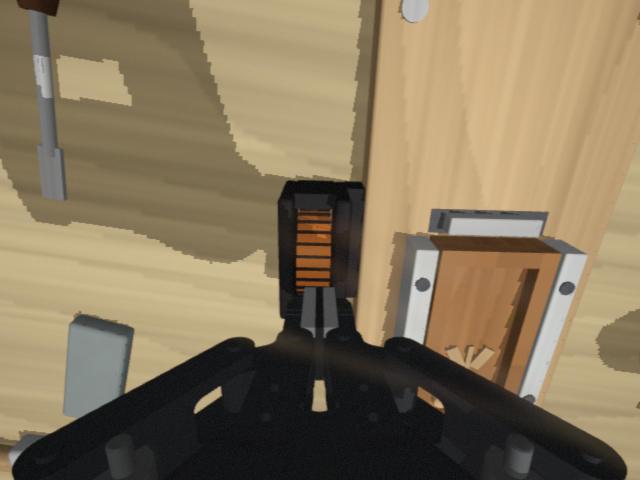

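>>> jog_arm(commands=[[0, 1.2, 0, -1.0, 0], [0, 0.3, -0.1, -0.6, 0], [0, 0, 0, -0.4, 0], [0, 0, 0, -0.2, 0]])

```text
t: 6.02
tcp_pos: [0.5764, 0.1418, 0.05]
tool_rot: [-0.081, 0.996, 0.005, 0.043]
force: [4.4, 1.5, 12.7]
finger_gap: -0.003
```

>>> jog_arm(commands=[[0, -1.0, -0.15, -0.1, 0], [0, -1.0, -0.15, -0.1, 0], [0, -1.0, -0.15, -0.15, 0]])

```text
t: 6.27
tcp_pos: [0.5572, 0.1389, 0.0523]
tool_rot: [-0.08, 0.995, 0.006, 0.058]
force: [-0.4, -0.6, 0.2]
finger_gap: 0.001
```

>>> jog_arm(commands=[[0, 0, 0, -0.35, 0], [0, -0.9, -0.1, -0.3, 0], [0, -0.9, -0.1, -0.3, 0]])

```text
t: 6.52
tcp_pos: [0.5409, 0.137, 0.0491]
tool_rot: [-0.08, 0.995, 0.005, 0.064]
force: [0.1, -0.7, -0.3]
finger_gap: 0.006
```

```bash
cat > stop.py <<'E'
from h import *
import sys
p=wrist();im=p['image'][:,:,::-1];cv2.imwrite(f'pics/{sys.argv[1]}.png',im)
for n in ('stop_top','wheel_top'): print(n,[(d['score'],np.round(d['centre'],4)) for d in models.pinpoint(p,n)[:1]])
h=(.5554,.2375,.1478)
for z in (.04,.034,.028,.024): print(z,proj(p,place(h,rect(-.034,-.024,-.025,.025,z))).round(0).tolist())
E
python3 stop.py w3
```

```text
stop_top [(0.59, array([0.5295, 0.2348, 0.0236]))]
wheel_top []
0.04 [[469.0, 288.0], [465.0, 305.0], [565.0, 306.0], [571.0, 289.0]]
0.034 [[464.0, 282.0], [460.0, 299.0], [557.0, 300.0], [563.0, 283.0]]
0.028 [[459.0, 276.0], [456.0, 292.0], [550.0, 293.0], [556.0, 277.0]]
0.024 [[456.0, 272.0], [453.0, 288.0], [546.0, 289.0], [551.0, 273.0]]
```

```bash
python3 -c "
import cv2
im=cv2.imread('pics/w3.png')[230:350,380:620];cv2.imwrite('pics/w3c.png',cv2.resize(im,None,fx=3,fy=3))"
```

```text
(no output)
```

View pics/w3c.png

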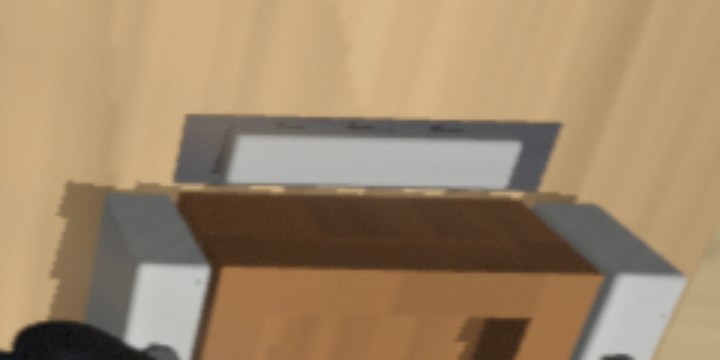

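The stop is nearly flush: its bright top spans (457–554, 275–292) px, which fits z of about 26 mm. I keep stroking.

>>> jog_arm(commands=[[0, 0, 0, 1.5, 0], [0, 2.2, 0.3, 0.3, 0], [0, 2.0, 0.3, 0, 0], [0, 0, 0, -0.6, 0], [0, 0, 0, -0.8, 0], [0, 0, 0, -0.5, 0]])

```text
t: 7.17
tcp_pos: [0.584, 0.1435, 0.0456]
tool_rot: [-0.079, 0.995, 0.006, 0.064]
force: [9.2, 4.5, 14.1]
finger_gap: -0.003
```

>>> jog_arm(commands=[[0, -0.9, -0.15, 0.1, 0], [0, -1.0, -0.15, -0.1, 0], [0, -1.0, -0.15, -0.25, 0], [0, -0.9, -0.15, -0.35, 0]])

```text
t: 7.5
tcp_pos: [0.5775, 0.1423, 0.0505]
tool_rot: [-0.075, 0.992, 0.008, 0.103]
force: [6.7, 7.5, 16.2]
finger_gap: 0.003
```

>>> jog_arm(commands=[[0, 0, 0, 1.5, 0], [0, 1.6, 0.25, 0.3, 0], [0, 1.2, 0.2, 0, 0], [0, 0, 0, -0.6, 0], [0, 0, 0, -0.6, 0], [0, 0, 0, -0.4, 0]])

```text
t: 8.0
tcp_pos: [0.5977, 0.1471, 0.0479]
tool_rot: [-0.075, 0.992, 0.008, 0.098]
force: [-0.2, -0.1, -0.1]
finger_gap: -0.001
```

>>> jog_arm(commands=[[0, 0, 0, 3, 0], [0, 0, 0, 4, 0], [0, -1, 0.5, 4, 0], [0, -1, 0.5, 3, 0], [0, 0, 0, 0, 0]])

```text
t: 8.42
tcp_pos: [0.5618, 0.1553, 0.1755]
tool_rot: [-0.074, 0.994, 0.008, 0.079]
force: [0.2, 0.3, -0.4]
finger_gap: -0.001
```

```bash
python3 stop.py w4;python3 - <<'E'
from station import manip
print(manip.sense()['q'].round(3) if hasattr(manip.sense()['q'],'round') else manip.sense()['q'])
import cv2
im=cv2.imread('pics/w4.png');cv2.imwrite('pics/w4c.png',cv2.resize(im[130:400,200:560],None,fx=2,fy=2))
E
```

```text
stop_top [(0.97, array([0.5297, 0.2322, 0.0237]))]
wheel_top [(0.72, array([0.5546, 0.138 , 0.0527]))]
0.04 [[391.0, 172.0], [390.0, 184.0], [453.0, 184.0], [455.0, 172.0]]
0.034 [[390.0, 170.0], [389.0, 182.0], [450.0, 182.0], [452.0, 170.0]]
0.028 [[388.0, 168.0], [387.0, 180.0], [447.0, 180.0], [449.0, 168.0]]
0.024 [[387.0, 167.0], [386.0, 179.0], [446.0, 179.0], [448.0, 167.0]]
[ 0.068  0.498  1.718  0.025  0.775 -1.668]
```

View pics/w4c.png

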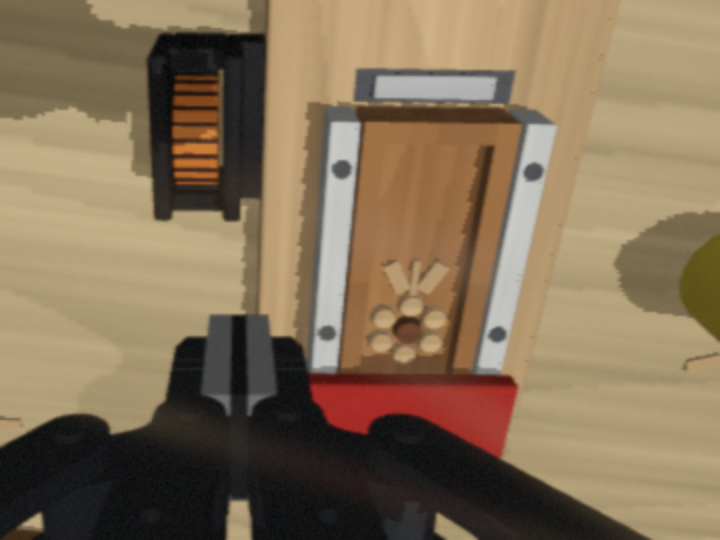

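Picture: the wheel is at (298,195) and the stop's bright top at (386–449, 168–180), so it is about flush. The tool has picked up roughly 0.16 rad of forward tilt. I'll push the fingertip in +x against the fixed housing's front face to take the tilt out.

>>> jog_arm(commands=[[0, -3.3, -1.2, 0, 0], [0, -3.3, -1.2, -2, 0], [0, 0, 0, -4, 0], [0, 0, 0, -4, 0], [0, 0, 0, -3.5, 0], [0, 0, 0, 0, 0]])

```text
t: 9.07
tcp_pos: [0.4866, 0.1277, 0.0233]
tool_rot: [-0.073, 0.995, 0.008, 0.069]
force: [-2.0, 0.5, -0.1]
finger_gap: -0.001
```

>>> jog_arm(commands=[[0, 1.0, 0.1, 0.4, 0], [0, 0.8, 0.1, 0.1, 0], [0, 1.0, 0.1, 0, 0], [0, 1.0, 0.1, 0, 0], [0, 1.0, 0.1, 0, 0]])

```text
t: 9.48
tcp_pos: [0.5147, 0.1312, 0.0221]
tool_rot: [-0.073, 0.996, 0.009, 0.044]
force: [-24.7, -8.8, 15.5]
finger_gap: 0.003
```

Works: the tilt is coming down. A few more rows.

>>> jog_arm(commands=[[0, 0.9, 0, 0.1, 0], [0, 0.9, 0, 0.1, 0], [0, 0.9, 0, 0.1, 0]])

```text
t: 9.73
tcp_pos: [0.5141, 0.131, 0.0229]
tool_rot: [-0.075, 0.997, 0.011, 0.013]
force: [-9.9, -1.0, -4.9]
finger_gap: -0.002
```

>>> jog_arm(commands=[[0, 0.8, 0, 0, 0], [0, -1.0, 0, 0.3, 0], [0, 0, 0, 4, 0], [0, 4, 0.6, 1, 0], [0, 3, 0.6, 0, 0], [0, 0, 0, -1, 0], [0, 0, 0, 0, 0]])

```text
t: 10.32
tcp_pos: [0.571, 0.1432, 0.0745]
tool_rot: [-0.075, 0.997, 0.011, 0.001]
force: [-0.9, -0.3, -0.1]
finger_gap: 0.006
```

>>> jog_arm(commands=[[0, 0.1, -0.1, -1.2, 0], [0, 0.1, -0.1, -1.0, 0], [0, 0, 0, -0.4, 0], [0, -0.6, -0.1, -0.25, 0], [0, -0.6, -0.1, -0.25, 0], [0, -0.6, -0.1, -0.25, 0]])

```text
t: 10.82
tcp_pos: [0.5748, 0.1406, 0.0504]
tool_rot: [-0.072, 0.997, 0.012, 0.026]
force: [4.9, 4.0, 12.6]
finger_gap: 0.001
```

>>> jog_arm(commands=[[0, 0, 0, 2.5, 0], [0, 0, 0.5, 4, 0], [0, -0.3, 3.3, 1, 0], [0, -0.3, 3.3, 0, 0], [0, -0.2, 2.8, 0, 0], [0, 0, 0, 0, 0]])

```text
t: 11.32
tcp_pos: [0.5613, 0.2396, 0.1253]
tool_rot: [-0.068, 0.997, 0.013, 0.022]
force: [-0.4, 1.1, 0.4]
finger_gap: -0.002
```

```bash
python3 stop.py w5;python3 - <<'E'
from h import *
p=wrist();im=p['image'][:,:,::-1].copy()
print([(d['score'],np.round(d['centre'],4)) for d in models.pinpoint(p,'front_bar')[:2]])
h=(.5554,.2375,.1478)
c=proj(p,place(h,[(-.029,0,.024)]))[0].astype(int);x0=max(0,c[0]-130);y0=max(0,c[1]-70);print(c,x0,y0)
cv2.imwrite('pics/w5c.png',cv2.resize(im[y0:y0+190,x0:x0+260],None,fx=3,fy=3,interpolation=cv2.INTER_CUBIC))
E
```

```text
stop_top [(0.95, array([0.5257, 0.2324, 0.025 ]))]
wheel_top [(0.71, array([0.5562, 0.1367, 0.0528]))]
0.04 [[276.0, 187.0], [277.0, 202.0], [351.0, 201.0], [352.0, 186.0]]
0.034 [[277.0, 185.0], [278.0, 200.0], [350.0, 199.0], [351.0, 184.0]]
0.028 [[278.0, 184.0], [278.0, 198.0], [349.0, 197.0], [350.0, 183.0]]
0.024 [[278.0, 183.0], [279.0, 197.0], [349.0, 196.0], [349.0, 182.0]]
[(0.71, array([0.5415, 0.2382, 0.0412]))]
[320 190] 190 120
```

View pics/w5c.png

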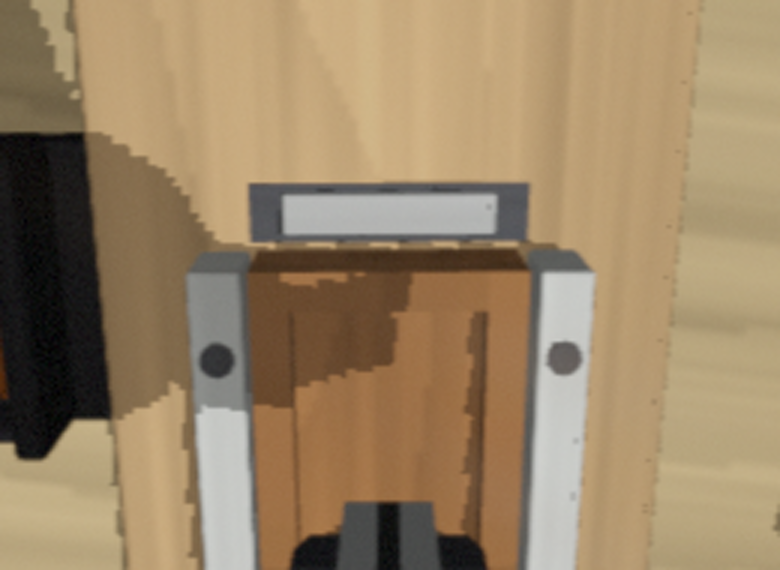

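Crop: the steel top at (284–356, 184–199) px sits inside its grey frame with no side visible, so it is sunk. The wheel also no longer turned under about 5 N of tangential force (end stop). Field, front bar and fingertip are lined up, so I go down into the field.

>>> jog_arm(commands=[[0, 0.3, 0, -2.5, 0], [0, 0.3, 0, -2.5, 0], [0, 0, 0, -2, 0], [0, 0, 0, -0.6, 0], [0, 0, 0, 0, 0]])

```text
t: 11.98
tcp_pos: [0.5701, 0.2276, 0.0458]
tool_rot: [-0.061, 0.998, 0.011, 0.021]
force: [-0.9, 0.1, 0.5]
finger_gap: -0.001
```

>>> jog_arm(commands=[[0, -0.1, 1.1, 0, 0.03], [0, 0, 0.1, -0.4, 0], [0, 0, 0, -0.2, 0]])

```text
t: 12.23
tcp_pos: [0.5701, 0.2388, 0.0407]
tool_rot: [-0.076, 0.997, 0.011, 0.022]
force: [-0.0, 1.3, -0.8]
finger_gap: 0.002
```

>>> jog_arm(commands=[[0, -1.0, -0.15, 0, 0], [0, -1.0, -0.15, 0, 0], [0, -1.2, -0.18, 0, 0], [0, -1.2, -0.18, 0, 0], [0, -1.2, -0.18, 0, 0]])

```text
t: 12.65
tcp_pos: [0.5522, 0.2368, 0.0512]
tool_rot: [-0.077, 0.995, 0.016, 0.068]
force: [17.4, 1.4, -9.7]
finger_gap: 0.003
```

Resistance of 17 N: the plaque is still blocked. I back off and look again.

>>> jog_arm(commands=[[0, 1.0, 0.15, -0.2, 0], [0, 0.8, 0.1, 0, 0], [0, 0, 0, 3, 0], [0, 0, 0, 4, 0], [0, 1, 0, 2, 0], [0, 0, 0, 0, 0]])

```text
t: 13.15
tcp_pos: [0.5816, 0.2401, 0.1446]
tool_rot: [-0.078, 0.994, 0.016, 0.069]
force: [1.0, -0.5, 0.7]
finger_gap: -0.001
```

Run:
```python
from h import *
p=wrist();im=p['image'][:,:,::-1].copy()
for n in ('front_bar','stop_top'):print(n,[(d['score'],np.round(d['centre'],4)) for d in models.pinpoint(p,n)[:2]])
h=(.5554,.2375,.1478)
for z in (.04,.034,.028,.024,.022): print(z,proj(p,place(h,rect(-.034,-.024,-.025,.025,z))).round(1).tolist())
c=proj(p,place(h,[(-.029,0,.024)]))[0].astype(int);x0=max(0,c[0]-70);y0=max(0,c[1]-45);print(c,x0,y0)
cv2.imwrite('pics/w6c.png',cv2.resize(im[y0:y0+100,x0:x0+140],None,fx=5,fy=5,interpolation=cv2.INTER_CUBIC))
```

```text
front_bar [(0.92, array([0.5388, 0.2369, 0.0423]))]
stop_top [(0.82, array([0.5282, 0.2353, 0.0312]))]
0.04 [[281.1, 138.0], [281.6, 153.2], [355.1, 153.7], [356.0, 138.5]]
0.034 [[281.8, 136.7], [282.3, 151.6], [354.1, 152.1], [354.9, 137.2]]
0.028 [[282.4, 135.5], [282.9, 150.1], [353.2, 150.5], [353.9, 136.0]]
0.024 [[282.9, 134.7], [283.4, 149.1], [352.6, 149.5], [353.3, 135.2]]
0.022 [[283.1, 134.3], [283.6, 148.6], [352.3, 149.0], [353.0, 134.8]]
[318 142] 248 97
```

View pics/w6c.png

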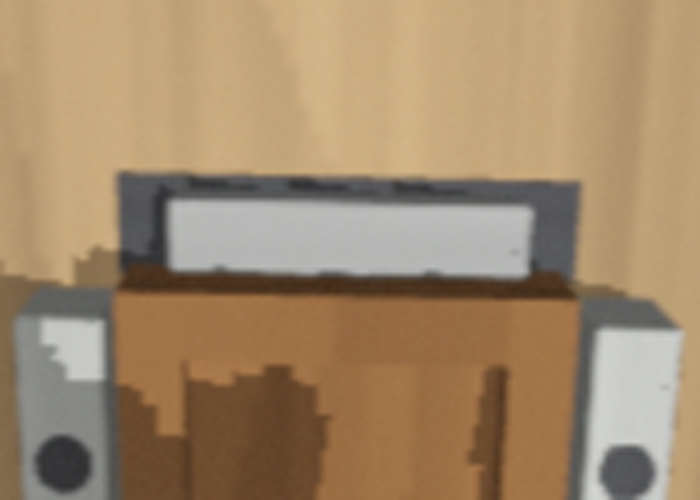

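The plaque only slid 3 mm up to the stop. The stop's top edge is 73.6 px wide, which fits z≈34 mm, so it still stands out: my last strokes were only wedging on the wheel's flank. I'll straighten the tool at the housing again and then stroke lightly from the wheel's top.

>>> jog_arm(commands=[[0, -2.4, -3.0, 0, 0], [0, -2.4, -3.0, 0, 0], [0, -2.4, -3.0, 0, 0], [0, -2.2, -2.6, 0, 0], [0, 0, 0, -3.5, 0], [0, 0, 0, -3.5, 0], [0, 0, 0, -3.5, 0], [0, 0, 0, -1.5, 0]])

```text
t: 13.97
tcp_pos: [0.4656, 0.1204, 0.0104]
tool_rot: [-0.079, 0.995, 0.016, 0.056]
force: [-0.4, -0.3, -0.5]
finger_gap: -0.0
```

>>> jog_arm(commands=[[0, 0.8, 0, 0, 0], [0, 1.0, 0.1, 0, 0], [0, 1.0, 0.1, 0, 0], [0, 1.0, 0.1, 0, 0]])

```text
t: 14.3
tcp_pos: [0.4953, 0.1236, 0.004]
tool_rot: [-0.078, 0.996, 0.017, 0.043]
force: [1.0, -0.0, -0.7]
finger_gap: 0.001
```

>>> jog_arm(commands=[[0, 0, 0.5, 1.5, 0], [0, 1.0, 0.2, 0.8, 0], [0, 1.0, 0, 0.2, 0], [0, 1.0, 0, 0.2, 0], [0, 1.0, 0, 0.2, 0]])

```text
t: 14.72
tcp_pos: [0.5185, 0.1324, 0.0349]
tool_rot: [-0.081, 0.996, 0.018, 0.02]
force: [-13.6, -2.6, -11.1]
finger_gap: 0.001
```

>>> jog_arm(commands=[[0, 1.0, 0, 0.1, 0], [0, -0.8, 0, 0.3, 0], [0, 0, 0, 4, 0], [0, 3, 0.5, 0, 0], [0, 2.5, 0.3, 0, 0], [0, 0, 0, -0.5, 0], [0, 0, 0, 0, 0]])

```text
t: 15.3
tcp_pos: [0.5679, 0.1421, 0.0825]
tool_rot: [-0.083, 0.996, 0.017, 0.008]
force: [-1.4, 0.6, 0.1]
finger_gap: 0.001
```

>>> jog_arm(commands=[[0, -0.2, -0.4, -1.2, 0], [0, -0.1, -0.2, -1.0, 0], [0, 0, 0, -0.5, 0], [0, 0, 0, -0.1, 0]])

```text
t: 15.63
tcp_pos: [0.5667, 0.1365, 0.0573]
tool_rot: [-0.083, 0.996, 0.016, 0.011]
force: [-1.0, -0.5, -0.2]
finger_gap: 0.003
```

>>> jog_arm(commands=[[0, -0.1, 0.15, -0.4, 0], [0, -0.1, 0, -0.25, 0]])

```text
t: 15.8
tcp_pos: [0.5653, 0.1381, 0.0518]
tool_rot: [-0.083, 0.996, 0.016, 0.012]
force: [-1.3, 0.9, 23.1]
finger_gap: 0.005
```

>>> jog_arm(commands=[[0, -0.8, -0.1, -0.15, 0], [0, -0.8, -0.1, -0.15, 0]])

```text
t: 15.97
tcp_pos: [0.5551, 0.1368, 0.0519]
tool_rot: [-0.083, 0.996, 0.016, 0.019]
force: [1.7, 0.4, 4.1]
finger_gap: -0.001
```

Good: in contact with 4 N down and 1.7 N drag, and rolling. I continue.

>>> jog_arm(commands=[[0, -0.8, -0.12, -0.18, 0], [0, -0.8, -0.12, -0.2, 0]])

```text
t: 16.13
tcp_pos: [0.5419, 0.1349, 0.0502]
tool_rot: [-0.083, 0.996, 0.016, 0.023]
force: [0.4, -1.0, 0.8]
finger_gap: 0.004
```

>>> jog_arm(commands=[[0, 0, 0, 1.2, 0], [0, 1.6, 0.25, 0.2, 0], [0, 0.9, 0.2, 0, 0], [0, 0, 0, -0.6, 0], [0, 0, 0, 0, 0]])

```text
t: 16.55
tcp_pos: [0.5619, 0.1398, 0.0587]
tool_rot: [-0.083, 0.996, 0.016, 0.018]
force: [-0.8, -0.0, -0.1]
finger_gap: 0.001
```

>>> jog_arm(commands=[[0, 0.5, -0.1, -0.4, 0], [0, 0.1, 0, -0.4, 0], [0, -0.3, 0, -0.2, 0], [0, -0.8, -0.1, -0.18, 0], [0, -0.8, -0.1, -0.18, 0]])

```text
t: 16.97
tcp_pos: [0.5636, 0.138, 0.0523]
tool_rot: [-0.082, 0.996, 0.017, 0.035]
force: [1.5, 2.2, 7.7]
finger_gap: -0.0
```

>>> jog_arm(commands=[[0, -0.8, -0.12, -0.15, 0], [0, -0.8, -0.12, -0.15, 0]])

```text
t: 17.13
tcp_pos: [0.5516, 0.1363, 0.0514]
tool_rot: [-0.081, 0.996, 0.017, 0.04]
force: [0.9, 2.0, 6.5]
finger_gap: 0.004
```

>>> jog_arm(commands=[[0, -0.8, -0.12, -0.2, 0], [0, -0.8, -0.12, -0.2, 0], [0, 0, 0, 1.5, 0], [0, 1.5, 0.2, 1.5, 0], [0, 1.5, 0.2, 0, 0], [0, 0, 0, 0, 0]])

```text
t: 17.63
tcp_pos: [0.5564, 0.1368, 0.0742]
tool_rot: [-0.081, 0.996, 0.017, 0.032]
force: [0.4, -0.5, -1.0]
finger_gap: -0.001
```

```bash
cat > st.py <<'E'
from h import *
import sys
from scipy.optimize import least_squares
p=wrist();im=p['image'][:,:,::-1].copy();cv2.imwrite(f'pics/{sys.argv[1]}.png',im)
print('net',[(d['score'],np.round(d['centre'],4)) for d in models.pinpoint(p,'stop_top')[:1]])
h=np.array((.5554,.2375,.1478))
hsv=cv2.cvtColor(im,cv2.COLOR_BGR2HSV);m=((hsv[...,1]<60)&(hsv[...,2]>135)).astype('uint8')
c=proj(p,place(h,[(-.029,0,.03)]))[0]
n,l,s,ce=cv2.connectedComponentsWithStats(m)
k=min((i for i in range(1,n) if s[i,4]>100),key=lambda i:np.hypot(*(ce[i]-c)));print('bright',s[k],ce[k],c)
(_, (w,hh),a)=cv2.minAreaRect(np.argwhere(l==k)[:,::-1].astype('float32'));print('w,h',w+1,hh+1,a)
for z in (.04,.034,.028,.024,.022):
    q=proj(p,place(h,rect(-.034,-.024,-.025,.025,z)));print(z,'w %.1f %.1f'%(np.linalg.norm(q[0]-q[3]),np.linalg.norm(q[1]-q[2])),'cen',q.mean(0).round(1))
x0,y0=max(0,int(c[0])-70),max(0,int(c[1])-45)
cv2.imwrite(f'pics/{sys.argv[1]}c.png',cv2.resize(im[y0:y0+100,x0:x0+140],None,fx=5,fy=5,interpolation=cv2.INTER_CUBIC))
E
python3 st.py w7
```

```text
net []
bright [ 408  267   32   79 1416] [423.08050847 304.1490113 ] [489.50923073 242.55441459]
w,h 22.371868133544922 79.41831970214844 9.462321281433105
0.04 w 89.9 88.2 cen [498.3 248.9]
0.034 w 87.3 85.7 cen [492.8 245. ]
0.028 w 84.9 83.4 cen [487.7 241.3]
0.024 w 83.3 81.9 cen [484.4 238.9]
0.022 w 82.6 81.2 cen [482.8 237.7]
```

>>> jog_arm(commands=[[0, 0.5, 0.1, -1.0, 0], [0, 0.3, 0.1, -0.7, 0], [0, 0.1, 0, -0.4, 0], [0, -0.2, 0, -0.2, 0]])

```text
t: 18.07
tcp_pos: [0.5606, 0.1389, 0.0517]
tool_rot: [-0.081, 0.996, 0.018, 0.031]
force: [-2.2, -0.8, 32.5]
finger_gap: 0.001
```

>>> jog_arm(commands=[[0, -0.8, -0.1, -0.15, 0], [0, -0.8, -0.12, -0.15, 0]])

```text
t: 18.23
tcp_pos: [0.5514, 0.1372, 0.0515]
tool_rot: [-0.081, 0.996, 0.017, 0.039]
force: [2.8, -0.2, 4.0]
finger_gap: -0.001
```

>>> jog_arm(commands=[[0, -0.8, -0.12, -0.2, 0], [0, -0.6, -0.12, -0.2, 0], [0, 0, 0, 3, 0], [0, 1.0, 1, 4, 0], [0, 1.0, 3.5, 2, 0], [0, 1.0, 3.5, 0, 0], [0, 1.0, 2.5, 0, 0], [0, 0, 0, 0, 0]])

```text
t: 18.9
tcp_pos: [0.5774, 0.2419, 0.1364]
tool_rot: [-0.077, 0.996, 0.018, 0.038]
force: [-0.4, -0.6, 0.8]
finger_gap: -0.001
```

```bash
python3 st.py w8
```

```text
net []
bright [ 354  179   27  152 2327] [365.70648904 250.98109153] [313.73944348 160.280513  ]
w,h 18.854778289794922 153.0562744140625 4.763641834259033
0.04 w 75.0 73.8 cen [313.8 162.4]
0.034 w 73.2 72.1 cen [313.7 161.1]
0.028 w 71.5 70.4 cen [313.6 159.8]
0.024 w 70.4 69.4 cen [313.5 159. ]
0.022 w 69.9 68.8 cen [313.5 158.6]
```

View pics/w8c.png

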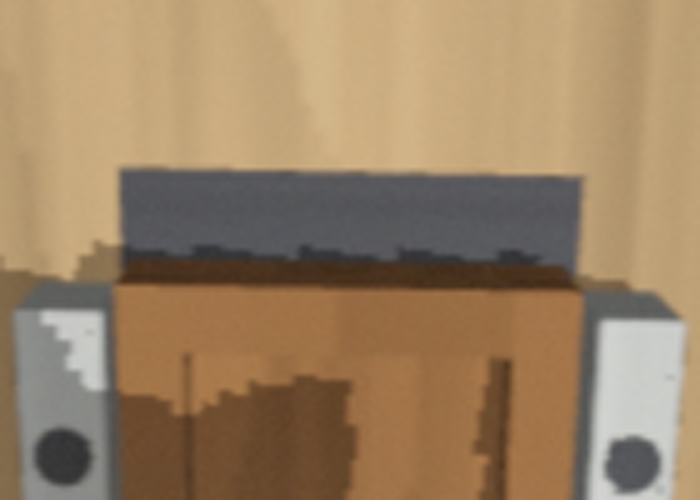

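Crop: only the grey slot frame at (272–363, 131–150) px shows now. The stop is below the bed surface. Next I enter the field and pull.

>>> jog_arm(commands=[[0, -0.5, 0, -3, 0], [0, -0.5, 0.1, -3, 0], [0, -0.3, 0.2, -1.8, 0], [0, 0, 0, -0.4, 0], [0, 0, 0, 0, 0]])

```text
t: 19.42
tcp_pos: [0.5554, 0.2353, 0.0466]
tool_rot: [-0.075, 0.997, 0.015, 0.03]
force: [0.0, -0.1, 0.4]
finger_gap: 0.003
```

>>> jog_arm(commands=[[0, 0.3, 0.2, -0.45, 0], [0, 0, 0, -0.25, 0], [0, -0.7, -0.1, -0.05, 0], [0, -0.8, -0.12, -0.05, 0]])

```text
t: 19.75
tcp_pos: [0.5466, 0.233, 0.0395]
tool_rot: [-0.074, 0.997, 0.015, 0.032]
force: [1.4, 1.1, -1.2]
finger_gap: -0.0
```

>>> jog_arm(commands=[[0, -1.2, -0.15, 0, 0], [0, -1.2, -0.15, 0, 0], [0, -1.2, -0.18, 0, 0]])

```text
t: 20.0
tcp_pos: [0.5128, 0.2282, 0.0423]
tool_rot: [-0.073, 0.996, 0.016, 0.038]
force: [0.8, -0.0, 0.4]
finger_gap: -0.002
```

>>> jog_arm(commands=[[0, -1.2, -0.17, -0.15, 0], [0, -1.2, -0.17, -0.12, 0], [0, -1.2, -0.17, -0.1, 0], [0, -1.2, -0.17, -0.1, 0], [0, -1.0, -0.15, -0.1, 0]])

```text
t: 20.42
tcp_pos: [0.4567, 0.2205, 0.043]
tool_rot: [-0.074, 0.996, 0.017, 0.048]
force: [2.0, -0.1, -0.2]
finger_gap: 0.001
```

>>> jog_arm(commands=[[0, -0.8, -0.12, -0.2, 0], [0, 0.6, 0.1, 0, 0], [0, 0.5, 0.1, 0.5, 0], [0, 0, 0, 4, 0], [100, 0, 0, 4, 0], [100, 0, 0, 3, 0], [100, 0, 0, 0, 0]])

```text
t: 21.0
tcp_pos: [0.4588, 0.221, 0.1598]
tool_rot: [-0.074, 0.996, 0.016, 0.044]
force: [0.7, 0.8, 0.3]
finger_gap: 0.417
```

Run:
```python
from h import *
p=wrist();im=p['image'][:,:,::-1].copy();cv2.imwrite('pics/w9r.png',im);s=manip.sense();print(s['tcp_pos'],s['tool_rot'])
for nm,c in (('w',p),('top',snapshot('top')),('sc',snapshot('scene'))):
    if nm=='top': cv2.imwrite('pics/t9r.png',c['image'][:,:,::-1])
    for n in ('front_bar','plaque'):
        print(nm,n,[(round(d['score'],2),np.round(d['centre'],4)) for d in models.pinpoint(c,n)[:3]])
# overlay plaque guess
g=(.503,.2297,.1478)
for pts,col in ((rect(-.075,.075,-.031,.031,.046),(0,255,255)),(rect(-.066,.066,-.022,.022,.046),(255,255,0))):
    cv2.polylines(im,[proj(p,place(g,pts)).astype(int)],True,col,1)
# pad from top via corners (cork) - largest blob of texture
cv2.imwrite('pics/w9.png',im)
```

```text
[0.45798536 0.22072208 0.15812342] [-0.07357628  0.99624491  0.01591565  0.04277038]
w front_bar [(0.94, array([0.341 , 0.2284, 0.0215])), (0.72, array([0.4308, 0.2205, 0.0452]))]
w plaque [(0.83, array([0.5051, 0.2292, 0.0246]))]
top front_bar [(0.95, array([0.3365, 0.229 , 0.0174])), (0.58, array([0.4401, 0.2163, 0.0452]))]
top plaque [(0.67, array([0.2746, 0.2116, 0.0008]))]
sc front_bar [(0.87, array([0.1725, 0.4568, 0.0216])), (0.66, array([0.3372, 0.2261, 0.0187])), (0.58, array([0.4351, 0.2195, 0.0385]))]
sc plaque [(0.94, array([ 0.2773,  0.2087, -0.0043])), (0.87, array([0.2078, 0.3993, 0.0009])), (0.7, array([0.4976, 0.2285, 0.0218]))]
```

View pics/w9.png

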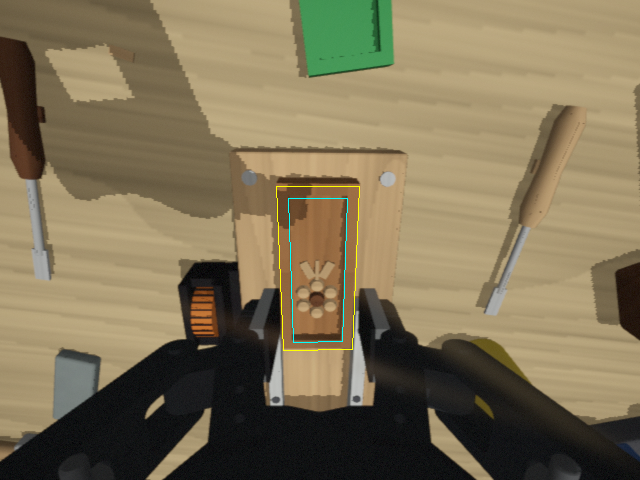

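The overlay matches the plaque (277–359, 185–350) with origin (0.503, 0.230) and yaw 0.148. It is clear of the lip and walls. Next I grasp across its width.

>>> jog_arm(commands=[[100, 2.3, 0.5, 0, 0], [100, 2.0, 0.5, -2, 0], [100, 0, 0, -3, 0], [100, 0, 0, -2.5, 0], [100, 0, 0, 0, 0]])

```text
t: 21.87
tcp_pos: [0.4985, 0.2302, 0.0738]
tool_rot: [-0.074, 0.997, 0.015, 0.037]
force: [-1.3, 0.2, -0.5]
finger_gap: 1.0
```

>>> jog_arm(commands=[[100, 0.4, 0, -2, 0], [100, 0, 0, -2, 0], [100, 0, 0, -0.8, 0], [100, 0, 0, 0, 0]])

```text
t: 22.2
tcp_pos: [0.502, 0.2301, 0.0238]
tool_rot: [-0.074, 0.997, 0.015, 0.035]
force: [0.1, 0.3, -0.0]
finger_gap: 1.002
```

>>> jog_arm(commands=[[100, 0.1, 0, -0.4, 0], [0, 0, 0, 0, 0], [0, 0, 0, 0, 0], [0, 0, 0, 0, 0], [0, 0, 0, 0, 0], [0, 0, 0, 0, 0]], squeeze=45)

```text
t: 22.7
tcp_pos: [0.5043, 0.2307, 0.024]
tool_rot: [-0.074, 0.996, 0.015, 0.037]
force: [0.1, -0.2, -2.6]
finger_gap: 0.716
```

Run:
```python
from h import *
from scipy.optimize import least_squares
p=snapshot('top')
im=cv2.imread('pics/top0.png')
co=np.array([(683,139),(755,353),(612,391),(543,180)])/2.9-.5+[180,150]
w=unproj(p,co,.008)
print(w.round(4)); print(np.linalg.norm(np.diff(w[:,:2],axis=0),axis=1))
# texture refine: grabCut around the quad
q=co.astype(int);m=np.full(im.shape[:2],cv2.GC_BGD,'uint8')
cv2.fillPoly(m,[q],cv2.GC_PR_FGD);cv2.polylines(m,[q],True,cv2.GC_PR_FGD,5);big=cv2.dilate((m!=0).astype('uint8'),np.ones((9,9)))
m[(big>0)&(m==0)]=cv2.GC_PR_BGD
cv2.grabCut(im,m,None,np.zeros((1,65)),np.zeros((1,65)),6,cv2.GC_INIT_WITH_MASK)
f=((m&1)>0).astype('uint8');f=cv2.morphologyEx(f,cv2.MORPH_OPEN,np.ones((3,3)))
c=max(cv2.findContours(f,0,cv2.CHAIN_APPROX_NONE)[0],key=cv2.contourArea).reshape(-1,2)
r=cv2.minAreaRect((unproj(p,c,.008)[:,:2]*1000).astype('float32'));print(r)
def fit(v): # corners fit to known size
    return (place(v,rect(-.1,.1,-.065,.065,.008))[:,:2]-w[[2,1,0,3]][:,:2]).ravel()
best=None
for perm in range(4):
    t=np.roll(w[:,:2],perm,0)
    for t in (t,t[::-1]):
        s=least_squares(lambda v:(place(v,rect(-.1,.1,-.065,.065,.008))[:,:2]-t).ravel(),(.5,-.215,.2))
        if best is None or s.cost<best.cost: best=s
print(best.x,np.round(best.fun*1000,1))
for n in (0,):
    for c in (p,snapshot('scene')): print([np.round(d['centre'],4) for d in models.pinpoint(c,'pad')[:2]])
```

```text
[[ 0.6155 -0.2545  0.008 ]
 [ 0.4182 -0.3048  0.008 ]
 [ 0.3882 -0.1768  0.008 ]
 [ 0.5808 -0.1256  0.008 ]]
[0.20366292 0.1315265  0.19928124]
((501.167724609375, -214.88955688476562), (204.07469177246094, 132.6912078857422), 14.851373672485352)
[ 0.50065111 -0.21544213  0.25222318] [ 1.9  1.5 -1.8  1.1  0.5 -1.9 -0.6 -0.7]
[array([ 0.2611, -0.5009, -0.0036]), array([ 0.2548, -0.2607,  0.0008])]
[array([ 0.2612, -0.5063,  0.0008]), array([ 0.2522, -0.266 , -0.0035])]
```

>>> jog_arm(commands=[[0, 0, 0, 1, 0], [0, 0, 0, 2, 0], [0, 0, 0, 3, 0], [0, 0, 0, 3, 0], [0, 0, 0, 2, 0], [0, 0, 0, 0, 0]])

```text
t: 23.4
tcp_pos: [0.5008, 0.2297, 0.1376]
tool_rot: [-0.074, 0.997, 0.014, 0.033]
force: [-0.5, -0.2, -2.6]
finger_gap: 0.716
```

>>> jog_arm(commands=[[0, 0, -3.5, 0, 0.03], [0, 0, -3.7, 0, 0.03], [0, 0, -3.7, 0, 0.03], [0, 0, -3.7, 0, 0.02], [0, 0, -3.7, 0, 0], [0, 0, -3.7, 0, 0], [0, 0, -3.7, 0, 0], [0, 0, -3.7, 0, 0]])

```text
t: 24.07
tcp_pos: [0.497, -0.0665, 0.1366]
tool_rot: [-0.139, 0.989, 0.019, 0.034]
force: [-0.1, 0.2, -2.3]
finger_gap: 0.714
```

>>> jog_arm(commands=[[0, 0, -3.5, 0, 0], [0, 0.2, -3.5, 0, 0], [0, 0.2, -3.5, 0, 0], [0, 0.2, -3.0, 0, -0.02], [0, 0, -1.0, 0, 0], [0, 0, 0, 0, 0]])

```text
t: 24.57
tcp_pos: [0.4994, -0.2267, 0.1317]
tool_rot: [-0.124, 0.992, 0.018, 0.032]
force: [0.4, 0.8, -2.2]
finger_gap: 0.716
```

>>> jog_arm(commands=[[0, 0.1, 1.0, -2.5, 0], [0, 0, 0.2, -2.5, 0], [0, 0, 0, -2.5, 0], [0, 0, 0, -1.5, 0], [0, 0, 0, 0, 0]])

```text
t: 24.98
tcp_pos: [0.4987, -0.2097, 0.038]
tool_rot: [-0.124, 0.992, 0.019, 0.032]
force: [-0.9, 1.0, -1.7]
finger_gap: 0.711
```

Run:
```python
from h import *
s=manip.sense();print(s['tcp_pos'],s['tool_rot'],s['force'])
```

```text
[ 0.49874009 -0.20971558  0.03803114] [-0.12386014  0.99160525  0.01915901  0.0317904 ] [-0.89576758  1.03881399 -1.66318546]
```

>>> jog_arm(commands=[[0, 0.2, -0.5, -0.8, 0], [0, 0, 0, -0.8, 0], [0, 0, 0, -0.5, 0], [0, 0, 0, -0.2, 0], [0, 0, 0, 0, 0]])

```text
t: 25.4
tcp_pos: [0.501, -0.2114, 0.0139]
tool_rot: [-0.126, 0.991, 0.02, 0.031]
force: [-0.2, 0.1, -2.7]
finger_gap: 0.715
```

>>> jog_arm(commands=[[0, 0, -0.4, -0.2, 0], [0, 0, 0, -0.25, 0], [0, 0, 0, -0.2, 0]])

```text
t: 25.65
tcp_pos: [0.5023, -0.2167, 0.0087]
tool_rot: [-0.126, 0.991, 0.019, 0.033]
force: [-0.2, -0.6, -2.1]
finger_gap: 0.72
```

>>> jog_arm(commands=[[0, -0.1, 0.15, -0.15, 0], [0, 0, 0, -0.1, 0]])

```text
t: 25.82
tcp_pos: [0.5015, -0.2157, 0.0063]
tool_rot: [-0.126, 0.991, 0.018, 0.033]
force: [-0.2, 1.2, -2.4]
finger_gap: 0.711
```

>>> jog_arm(commands=[[0, 0, 0, -0.15, 0], [0, 0, 0, -0.1, 0]])

```text
t: 25.98
tcp_pos: [0.5016, -0.2158, 0.0061]
tool_rot: [-0.126, 0.991, 0.018, 0.034]
force: [-1.7, 1.4, 4.3]
finger_gap: 0.714
```

Contact (+4 N). I release slowly and rise.

>>> jog_arm(commands=[[80, 0, 0, 0, 0], [85, 0, 0, 0, 0], [100, 0, 0, 0, 0], [100, 0, 0, 0, 0], [100, 0, 0, 0.5, 0], [100, 0, 0, 2, 0], [100, 0, 0, 4, 0], [100, 0, 0, 4, 0]])

```text
t: 26.65
tcp_pos: [0.4975, -0.2131, 0.1079]
tool_rot: [-0.125, 0.991, 0.023, 0.028]
force: [0.8, -1.0, -0.1]
finger_gap: 1.001
```

>>> jog_arm(commands=[[100, 0, 0, 4, 0], [100, -2, 3, 2, 0], [100, -2, 3.5, 0, 0], [100, -2, 3.5, 0, 0], [100, 0, 3.5, 0, 0], [100, 0, 3.5, 0, 0], [100, 0, 2, 0, 0], [100, 0, 0, 0, 0]])

```text
t: 27.32
tcp_pos: [0.4397, -0.0241, 0.1829]
tool_rot: [-0.122, 0.992, 0.013, 0.039]
force: [0.5, 0.7, 0.2]
finger_gap: 0.999
```

Run:
```python
from h import *
p=snapshot('top');im=p['image'][:,:,::-1].copy()
for c in (p,snapshot('scene')):
    for n in ('plaque','front_bar'): print([(round(d['score'],2),np.round(d['centre'],4)) for d in models.pinpoint(c,n)[:5]])
    for n in ('gouge_a','gouge_b','slipstone','cup','glue','blank','mallet','brush'): print(n,[np.round(d['centre'],3).tolist() for d in models.pinpoint(c,n)[:2]])
s=2.9;o=np.array([180,150]);big=cv2.resize(im[150:350,180:450],None,fx=s,fy=s,interpolation=cv2.INTER_CUBIC)
def dr(pose,r,col): cv2.polylines(big,[((proj(p,place(pose,r))-o+.5)*s).astype(int)],True,col,1)
dr((.5005,-.215,.256),rect(-.1,.1,-.065,.065,.008),(255,0,255));dr((.5005,-.215,.256),rect(-.075,.075,-.031,.031,.03),(0,255,255))
cv2.imwrite('pics/end.png',big);print(manip.sense()['tcp_pos'])
```

```text
[(0.72, array([ 0.5001, -0.2135,  0.011 ])), (0.27, array([ 0.4451,  0.4084, -0.0028]))]
[(0.66, array([ 0.439 , -0.2349,  0.0266])), (0.61, array([0.1699, 0.4549, 0.0147]))]
gouge_a [[0.445, 0.412, -0.004], [0.501, -0.215, 0.002]]
gouge_b [[0.445, 0.412, -0.004], [0.501, -0.215, 0.002]]
slipstone [[0.69, -0.004, 0.0], [0.463, -0.501, -0.002]]
cup [[0.565, 0.138, 0.057]]
glue [[0.606, 0.417, -0.003]]
blank [[0.461, -0.497, 0.0]]
mallet [[0.437, 0.554, 0.002]]
brush [[0.794, -0.073, -0.004]]
[(0.93, array([ 0.4944, -0.2142,  0.0082])), (0.69, array([0.2099, 0.4   , 0.0041])), (0.59, array([ 0.2765,  0.2073, -0.0052])), (0.35, array([ 4.557e-01, -4.943e-01, -2.000e-04]))]
[(0.97, array([ 0.4313, -0.2322,  0.0257])), (0.8, array([0.174 , 0.456 , 0.0188])), (0.78, array([0.3367, 0.2303, 0.0165]))]
gouge_a [[0.446, 0.411, -0.002], [0.461, -0.014, -0.005]]
gouge_b [[0.446, 0.411, -0.002], [0.461, -0.014, -0.005]]
slipstone [[0.692, -0.001, -0.002], [0.679, 0.256, 0.046]]
cup [[0.619, -0.451, 0.001]]
glue [[0.602, 0.421, 0.004], [0.678, 0.254, 0.045]]
blank [[0.456, -0.5, -0.001], [0.446, 0.409, 0.001]]
mallet [[0.437, 0.557, -0.0]]
brush [[0.799, -0.069, 0.0]]
[ 0.4413538  -0.02757763  0.18253231]
```

View pics/end.png

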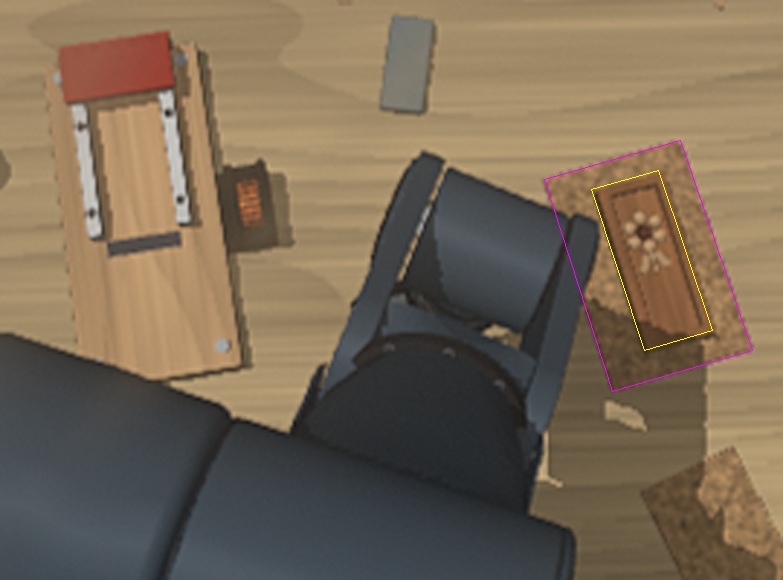

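```bash
python3 -c "
from station import workorder
print(workorder.sign_off())"
```

```text
the job is handed in; nothing more can be done
None
```

The plaque is out of its holder, lying flat and face up in the middle of the large cork mat and lengthwise along it. The job is handed in at about 27 s of the 69 s allowed.

**What I did:** I rolled the thumbwheel towards the open front until the steel stop vanished below its slot. Then I pulled the plaque forward by its front bar, clear of the lip and walls. I gripped it across its width, set it down gently (about 4 N of contact), released it and moved the arm away.

**Last checks:**
- **Plaque on the mat:** in the final top view it matches the drawn target to within a few mm. The networks put its centre 2–6 mm from the mat centre I measured.
- **Stop:** the slot is dark with no steel showing. I did not measure its final height or the wheel's end stop directly. I made one more stroke after the stop had already stopped showing bright in the camera.
- **Other things on the bench:** each was found at its starting place to within a few mm in at least one camera. The arm hid the dark gouge from the top view, and a top-view "cup" report on the wheel housing was false.

**What went wrong along the way:**
- **First pull too early:** I took the stop for sunk when it still stood at about z 34 mm. The plaque slid about 3 mm against it, with a peak of 17 N. The fingertip also rose about 1 cm, with about 10 N of upward force on the front bar. I backed off, finished rolling the wheel and pulled again.
- **Tool tilt:** the tool built up a forward tilt, and I twice straightened it by pressing the fingertip against the fixed wheel housing. The highest reading there was 25 N sideways and 16 N vertically.

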